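# Set the shooting clock's programme and start it

## Robot

A 6-joint arm with a two-finger parallel gripper is mounted at the origin on the work surface. World frame = base frame: x ahead of the robot, y to its left, z up, the work surface at z = 0. Lengths are in m, angles in rad, forces in N, time in s.
With the tool pointing down it reaches from about 0.35 to 0.975 m from the base axis. Payload 17.4 kg.
Tool frame: the origin (TCP) lies at the very end of the fingers, on their centre line; the grasp point (between the pads) lies 19 mm behind it; z points along the fingers, y is the direction in which the jaws open and shut (so a half turn about z gives the same grasp; the last joint's range is limited). The gripper opens to 85 mm and grips with 20 to 120 N. Pads are 22 mm wide; open, the fingers measure 114 mm over their backs; the gripper's body (76 mm by 85 mm) begins 54 mm behind the grasp point. The pads swing forward as they close: fully open they stand 13 mm farther back than shut.
Start: joints at [1.133, 0.116, 1.442, -0, 1.584, -0.038], TCP at [0.263, 0.622, 0.231] pointing down, gripper open.
Joint ranges: [-2.83, 2.83], [-0.83, 2.19], [0.07, 2.5], [-1.14, 4.28], [0.01, 3], [-2.97, 2.97]. Speed limits (rad/s): [1.89, 1.89, 2.22, 3.14, 3.14, 3.14].

## Interface

Orientations are given as a unit quaternion [w, x, y, z].
In Python, from rig import arm, planner, sensors, imaging, sign_off gives the robot as it stands. The module is installed in compiled form; this text tells all that it offers. Calls block until the motion is done:
- arm.movep(position, orientation): joint-space move of the TCP to a pose.
- arm.move_l(position, velocity=0.15, ori=None, threshold=None): straight line of the TCP; ori=None keeps the orientation; velocity is the mean speed in m/s. With threshold (N) it stops when the force on the tool has changed by that much, and returns True; else False.
- arm.goto_joints(angles): joint-space move.
- arm.release() and arm.close_gripper(grip_force=None): open the fingers fully, or close them until they stop; grip_force is the grip in N (None keeps the last).
- arm.hold(seconds).
- planner.solve_ik(position, orientation): joint angles nearest the present ones, or None.
- sensors.get_obs(): the state.
- imaging.camera(name): name is "scene" or "top" or "wrist"; returns (picture, depth): 480x640x3 uint8, red, green, blue; 480x640 float32, m along the optical axis (not along the pixel's ray), 0 where there is no reading.
- imaging.camera_params(name): a dict with "intrinsics" (3x3 intrinsics, pixels), "dist" ([k1, k2, p1, p2, k3] as OpenCV has them; the pictures are not rectified), "T" (4x4, takes a point from camera to world coordinates); the wrist camera has in their place "T_tool_cam" (4x4, takes a point from camera to tool coordinates, whose origin is the TCP and whose axes are the flange's). Camera axes: x right, y down, z forward; pixel columns grow to the right and rows downward; lengths in m; the calibration is good to about 2 mm. A picture is of the moment at which its call begins: read the wrist's pose just before it. camera_params takes no time and is no camera call.
A pose or a line that the arm cannot do raises arm.IKError and nothing moves.
- sign_off(): hands the job in, once; it reports no verdict.
The state is a dict: "time": time; "q": joint angles; "qvel": joint speeds; "tau": joint torques, N m; "eef_pos": TCP position; "ee_rot": TCP orientation; "force": force on the tool from outside, world axes, zero at the start; "ft_torque": the same for the moment, N m; "gripper_width": finger opening in m.
Only numpy, scipy, OpenCV 4.12 (cv2) and the standard library are available. Lean on these libraries where they do the work, as an engineer would, in place of code of your own. Each camera call takes 0.05 s, during which the arm holds its last target.

## Task

Push the orange tab of the console's rotary selector round until its pointer points at the green label, then press the red start button fully down and let it come up again. Work with the fingertips only: push the selector, never grip it or lift it off its seat, do not press start before the pointer is on green, and leave the things standing around where they are.

Things in the scene. Friction and masses are not known exactly. Their poses are not given: they have to be found in the camera images.
- console: grey shooting-clock console, fixed to the table, 280 mm deep (its x) x 260 mm wide (its y), flat deck 50 mm above the table. Origin at the centre of its underside; its -x is the front edge, towards the robot, +z up. The selector's axis is vertical through console x = +20 mm, y = 0; the start button's axis is at console x = -100 mm, y = 0
- selector (a joint): angle of the rotary selector (rad), stops at -1.5 and 1.5. At 0 it points along the console's +x (away from the front edge); it grows counter-clockwise seen from above. Aluminium hub, 76 mm across, 20 mm high, with one orange arm ending in the tab. Even friction of about 0.14 N m (2 to 3 N at the tab), no clicks, stays where left. A spring of about 3 N seats it; raised, it lifts up to 30 mm
- tab_top (a point): centre of the top of the orange upright tab: a block 24 mm long (radially) x 12 mm thick (in the direction of turning), centred 60 mm from the selector's axis, from 4 to 46 mm above the deck. A low orange arm (14 mm high) joins it to the hub; a low white pointer nose goes on outwards to 82 mm from the axis
- aim_point (a point): the point aimed at, on the circle of labels: on the tab's centre line, 96 mm from the selector's axis, at deck height; it turns with the selector. When the selector points straight at a label this point lies on the label's centre
- start (a joint): travel of the red start button (m): 0 up, 0.006 fully down; it springs back up when let go. Fully down takes about 5 N; it counts as pressed from 0.0045
- start_top (a point): centre of the top of the red start button, 32 mm across, 22 mm above the deck when up, in a black collar 48 mm across and 12 mm high
- label_green: green label disc, 24 mm across, 2 mm thick, fixed on the deck 96 mm from the selector's axis; origin at the centre of its underside. The four labels lie at selector angles -1.2, -0.6, 0.6 and 1.2 rad; which colour lies at which angle changes
- label_red: red label disc, 24 mm across, 2 mm thick, fixed on the deck 96 mm from the selector's axis; origin at the centre of its underside. The four labels lie at selector angles -1.2, -0.6, 0.6 and 1.2 rad; which colour lies at which angle changes
- label_yellow: yellow label disc, 24 mm across, 2 mm thick, fixed on the deck 96 mm from the selector's axis; origin at the centre of its underside. The four labels lie at selector angles -1.2, -0.6, 0.6 and 1.2 rad; which colour lies at which angle changes
- label_white: white label disc, 24 mm across, 2 mm thick, fixed on the deck 96 mm from the selector's axis; origin at the centre of its underside. The four labels lie at selector angles -1.2, -0.6, 0.6 and 1.2 rad; which colour lies at which angle changes
- glue_stick: white glue stick with a blue cap, 28 mm across, 72 mm tall, upright on the console's deck near its front left corner; origin at the centre of its foot; a bystander, to be left alone
- eraser: white eraser in a blue sleeve, 22 x 45 x 13 mm, lying on the console's deck near its front right corner; origin at the centre of its underside; a bystander, to be left alone
- tape_roll: roll of yellow tape, 90 mm across, 24 mm high, flat on the table left of the console; origin at the centre of its underside; a bystander, to be left alone
- spray_can: blue-labelled can, 56 mm across, 150 mm tall, on the table left of the console; origin at the centre of its foot; a bystander, to be left alone
- mug: blue mug, 80 mm across, 90 mm tall, on the table right of the console; origin at the centre of its foot; a bystander, to be left alone
- stapler: red and black stapler, 130 x 34 x 48 mm, on the table right of the console; origin at the centre of its underside; a bystander, to be left alone
- note_block: block of yellow paper notes, 76 x 76 x 25 mm, flat on the table left of the console towards the robot; origin at the centre of its underside; a bystander, to be left alone

How it is judged:
On the way, in this order (a step that is already met when the one before it is completed fails the run):
1. the pointer points at the green label (horizontal distance between aim_point and label_green below 0.012 m and value of joint start below 0.002 m), for 0.2 s.
2. the start button is pressed down (horizontal distance between aim_point and label_green below 0.012 m and value of joint start above 0.0045 m), for 0.03 s.
At the end, for the whole second after the job is handed in: The pointer's aim point lies within 12 mm of the green label's centre (on the label disc), the start button has come up again (within 1.5 mm), the selector is seated, and every bystander is within 25 mm of where it stood (horizontal distance between aim_point and label_green below 0.012 m and value of joint start below 0.0015 m and z of tab_top in the frame of console below 0.1 m and distance of each of glue_stick, eraser, tape_roll, spray_can, mug, stapler, note_block from where it was at the start of the episode below 0.025 m); the robot touches nothing.
It fails at once if the start button is pressed (over 3 mm) while the pointer is not on green (value of joint start above 0.003 m and not (horizontal distance between aim_point and label_green below 0.012 m)).
It fails at once if the selector is lifted more than 6 mm off its seat (z of tab_top in the frame of console above 0.102 m).
It fails at once if the selector is gripped or forced (finger force on it over 35 N) (contact force between the fingers and selector above 35 N).
It fails at once if a bystander is lifted, carried or pushed more than 25 mm (distance of any of glue_stick, eraser, tape_roll, spray_can, mug, stapler, note_block from where it was at the start of the episode above 0.025 m).
It also fails if it takes over 40 s, if anything falls off the work surface, if the arm or the gripper's body presses on something with over 40 N, if the wrist force passes 120 N, or if a joint passes its speed limit or range.

## Working session

There is one attempt and no reset: what is moved stays moved. The work goes in short steps, each a Python script; the robot and the scene stay as the last script left them, time stands still between calls to the robot, and variables do not carry over. Pictures are saved under pics/ and viewed, and the job is handed in when it is done.

```bash
mkdir -p pics
python3 - <<'E'
from rig import arm, planner, sensors, imaging
import cv2, numpy as np
for n in ("top","scene"):
    p,d=imaging.camera(n); cv2.imwrite(f"pics/{n}0.png",p[:,:,::-1]); np.savez(f"{n}0.npz",p=p,d=d)
    c=imaging.camera_params(n); print(n,c)
o=sensors.get_obs(); print(o)
E
```

```text
top {'intrinsics': array([[443.655122  ,   0.        , 325.38208435],
       [  0.        , 443.655122  , 239.1481902 ],
       [  0.        ,   0.        ,   1.        ]]), 'dist': array([-0.06806733,  0.        ,  0.        ,  0.        ,  0.        ]), 'T': array([[-0.01014939, -0.98380294,  0.17896581,  0.45667328],
       [-0.99985936,  0.01237423,  0.01131975,  0.05217572],
       [-0.01335097, -0.17882575, -0.98379017,  0.83937265],
       [ 0.        ,  0.        ,  0.        ,  1.        ]])}
scene {'intrinsics': array([[448.38934082,   0.        , 317.68645078],
       [  0.        , 448.38934082, 240.20484405],
       [  0.        ,   0.        ,   1.        ]]), 'dist': array([-0.1141114,  0.       ,  0.       ,  0.       ,  0.       ]), 'T': array([[ 0.73659608,  0.46102437, -0.49485629,  0.94911977],
       [ 0.67628574, -0.51071002,  0.53086051, -0.38152497],
       [-0.00798843, -0.72569402, -0.6879712 ,  0.6256374 ],
       [ 0.        ,  0.        ,  0.        ,  1.        ]])}
{'time': 0.1, 'q': array([ 1.13321826e+00,  1.16431122e-01,  1.44220981e+00, -5.56370398e-06,
        1.58400421e+00, -3.78202597e-02]), 'qvel': array([-0.00027225, -0.00113581, -0.00140458,  0.00070095, -0.00040037,
        0.00106523]), 'tau': array([ 4.82974647e-03, -7.33676505e+01, -6.33779740e+01,  2.62128497e-04,
        5.41292655e-03, -3.90574894e-05]), 'eef_pos': array([0.26265411, 0.62161008, 0.23063361]), 'ee_rot': array([-1.21209307e-04,  1.98550652e-01,  9.80090487e-01, -5.12100447e-04]), 'force': array([-0.10581064, -0.19472948, -0.04501005]), 'ft_torque': array([-0.00461125, -0.02574956, -0.03369135]), 'gripper_width': 0.08592432698594911}
```

View pics/top0.png

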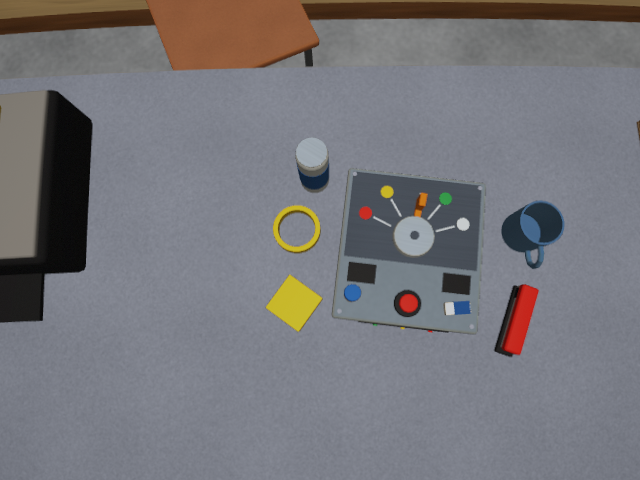

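View pics/scene0.png

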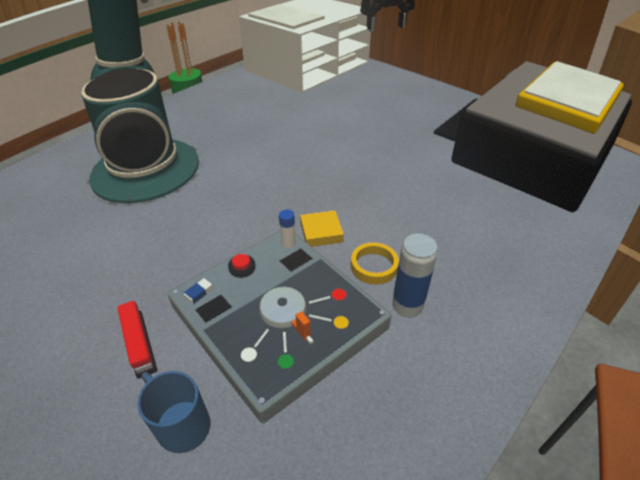

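The top view has the hub at about (414,236), the tab at (422,203), green at (446,199), yellow at (387,192), red at (366,213), white at (463,224) and start at (408,303). The tab has to turn clockwise. Next I'll measure these in world coordinates.

```bash
cat > h.py <<'E'
import cv2, numpy as np
from rig import imaging
def ray(n,uv,z):
    c=imaging.camera_params(n); u=cv2.undistortPoints(np.array([[uv]],float),c["intrinsics"],c["dist"])[0,0]
    d=c["T"][:3,:3]@np.r_[u,1]; o=c["T"][:3,3]; return o+d*(z-o[2])/d[2]
def blob(p,lo,hi,roi):
    h=cv2.cvtColor(p,cv2.COLOR_RGB2HSV); m=cv2.inRange(h,lo,hi); k=np.zeros_like(m); x0,y0,x1,y1=roi; k[y0:y1,x0:x1]=m[y0:y1,x0:x1]
    n,l,s,c=cv2.connectedComponentsWithStats(k); i=1+np.argmax(s[1:,4]); return c[i],s[i]
E
python3 - <<'E'
from h import *
f=np.load("top0.npz");p=f["p"]; d=f["d"]
cv2.imwrite("pics/crop0.png",cv2.resize(p[165:335,330:490][:,:,::-1],None,fx=3.5,fy=3.5,interpolation=cv2.INTER_CUBIC))
R=dict(green=((45,100,60),(80,255,255),(430,185,460,215)),yellow=((20,120,90),(35,255,255),(375,180,400,205)),
red=((0,150,90),(6,255,255),(352,200,378,225)),white=((0,0,170),(180,60,255),(452,214,474,234)),hub=((0,0,120),(180,60,255),(385,210,440,262)),
start=((0,150,90),(6,255,255),(390,285,430,320)),tab=((5,150,90),(18,255,255),(405,185,435,220)))
Z=dict(hub=.07,start=.072,tab=.096)
for k,(a,b,r) in R.items():
    c,s=blob(p,a,b,r); w=ray("top",c,Z.get(k,.052)); print(k,c.round(1),s,w.round(4),d[int(c[1]),int(c[0])])
E
```

```text
green [445.  198.1] [439 192  13  13 132] [ 0.6738 -0.1595  0.052 ] 0.8136474
yellow [386.9 191.5] [381 186  13  12 129] [ 0.6877 -0.0529  0.052 ] 0.8163484
red [365.1 212.5] [359 207  13  12 125] [ 0.6483 -0.0117  0.052 ] 0.8101856
white [462.6 223.8] [457 218  12  12 120] [ 0.6252 -0.1888  0.052 ] 0.80400085
hub [413.7 235.6] [ 394  216   41   40 1214] [ 0.601 -0.095  0.07 ] 0.77892375
start [408.2 302.8] [399 294  19  19 286] [ 0.4835 -0.0799  0.072 ] 0.7589388
tab [420.2 204. ] [414 193  13  24 185] [ 0.6515 -0.1039  0.096 ] 0.76629937
```

View pics/crop0.png

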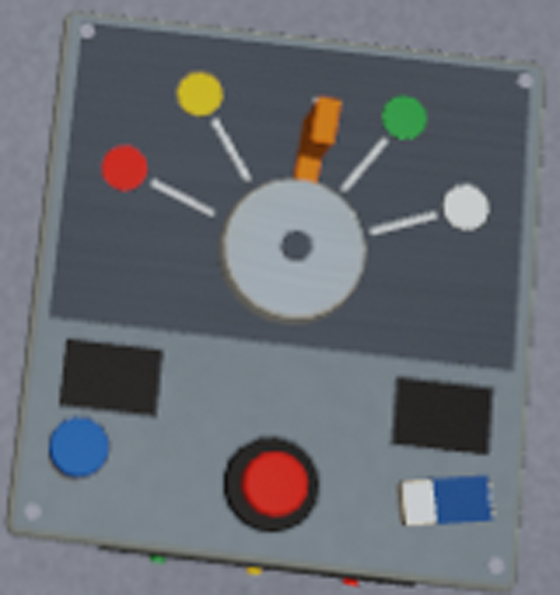

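```bash
cat >> h.py <<'E'
from rig import arm, sensors
HUB=np.array([.601,-.095])
def tp(th,off,z,r=.062):
    R=np.array([np.cos(th),np.sin(th)]); T=np.array([-R[1],R[0]]); xy=HUB+r*R+off*T
    return [xy[0],xy[1],z],[0,-np.sin(th/2),np.cos(th/2),0]
E
python3 - <<'E'
from h import *
w=ray("top",(422.9,199.9),.096); v=w[:2]-HUB; th=np.arctan2(v[1],v[0]); print(w,np.hypot(*v),th)
arm.close_gripper(20)
p,q=tp(th,.036,.2); arm.movep(p,q)
p,q=tp(th,.036,.071); arm.move_l(p,.12)
o=sensors.get_obs(); print(o["time"],o["eef_pos"],o["force"],o["gripper_width"],p)
for n in ("top","scene"):
    i,_=imaging.camera(n); cv2.imwrite(f"pics/{n}1.png",cv2.resize(i[130:340,260:540] if n=="top" else i[200:440,150:430],None,fx=2.5,fy=2.5)[:,:,::-1])
E
```

```text
[ 0.65888812 -0.10892788  0.096     ] 0.059540069473730375 -0.2361122206679912
4.9333 [ 0.67017134 -0.07455517  0.07202876] [ 0.62299347  0.2269024  -0.34401101] 6.311806787712172e-05 [np.float64(0.6697010772650702), np.float64(-0.0745021468778107), 0.071]
```

View pics/top1.png

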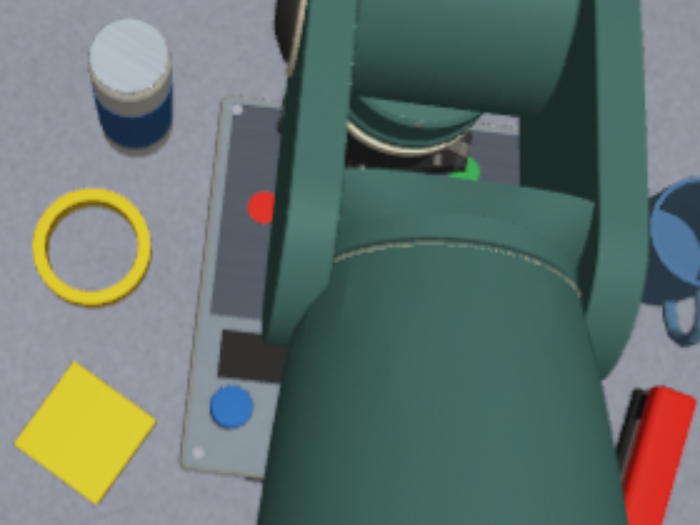

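View pics/scene1.png

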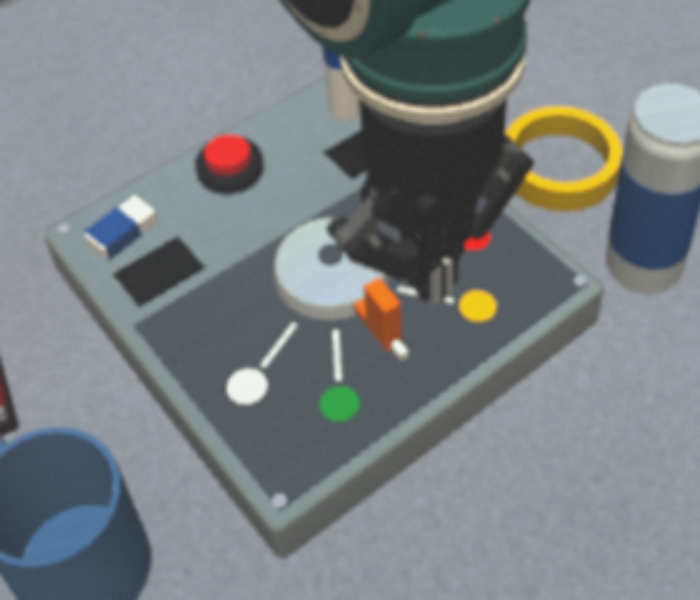

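The scene view is unobstructed: the fingers are beside the tab and clear of it, with the pointer at crop (400,350) and green at (340,403). I'll push in towards contact and then follow the arc.

Run:
```python
from h import *
th=-.236; off=.036
p,q=tp(th,.010,.071); hit=arm.move_l(p,.02,threshold=1.5)
o=sensors.get_obs(); R=np.array([np.cos(th),np.sin(th)]); T=np.array([-R[1],R[0]])
off=(o["eef_pos"][:2]-HUB)@T; print(hit,off,o["eef_pos"],o["force"],o["time"])
np.save("off.npy",off)
if hit:
  for t in np.linspace(th,-.60,4)[1:]:
    p,q=tp(t,off,.071); arm.move_l(p,.04,ori=q); o=sensors.get_obs(); print(t,o["force"].round(2),o["eef_pos"].round(4),o["time"])
i,_=imaging.camera("scene"); cv2.imwrite("pics/scene2.png",cv2.resize(i[200:440,150:430],None,fx=2.5,fy=2.5)[:,:,::-1])
```

```text
True 0.019178626493007247 [ 0.66570421 -0.09083476  0.07068889] [1.41848319 1.44170504 1.21531869] 5.875
-0.35733333333333334 [ 0.36 -0.29  0.52] [ 0.6657 -0.0987  0.0707] 6.2333
-0.4786666666666667 [ 0.3   0.92 -1.  ] [ 0.6648 -0.1064  0.0709] 6.5833
-0.6 [ 0.23  0.48 -0.08] [ 0.663  -0.1141  0.071 ] 6.9333
```

View pics/scene2.png

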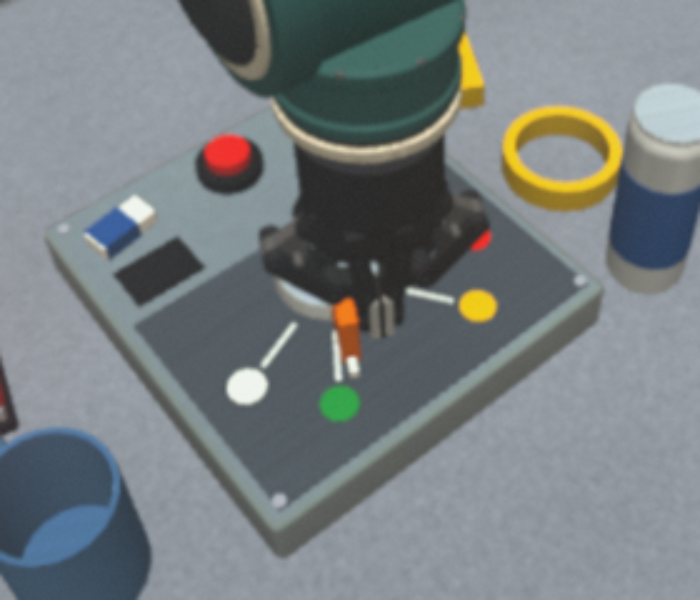

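The nose tip is at crop (353,366) and green at (340,403), so the pointer is just short of green. I'll compute the remaining angle and finish the push.

Run:
```python
from h import *
g=ray("scene",(150+340/2.5,200+403/2.5),.052); n=ray("scene",(150+353/2.5,200+366/2.5),.056)
for k in (g,n): v=k[:2]-HUB; print(k,np.hypot(*v),np.arctan2(v[1],v[0]))
off=float(np.load("off.npy"))
for t in (-.66,-.725):
    p,q=tp(t,off,.071); arm.move_l(p,.03,ori=q); o=sensors.get_obs(); print(o["force"].round(2),o["time"])
i,_=imaging.camera("scene"); cv2.imwrite("pics/scene3.png",cv2.resize(i[280:400,220:340],None,fx=5,fy=5,interpolation=cv2.INTER_CUBIC)[:,:,::-1])
```

```text
[ 0.6756932  -0.15883769  0.052     ] 0.0982564264832384 -0.7071962972112968
[ 0.66533134 -0.13737563  0.056     ] 0.07703385377954813 -0.5824731585444591
[ 0.67  0.77 -0.88] 7.2667
[-0.15  0.35 -1.14] 7.5583
```

View pics/scene3.png

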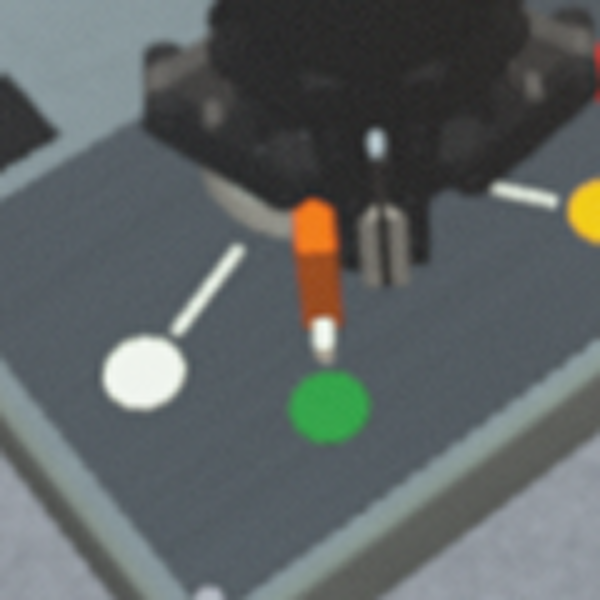

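The nose points at the centre of green. Now I'll back off, rise and look again before pressing.

Run:
```python
from h import *
off=float(np.load("off.npy"))
p,_=tp(-.725,off+.025,.071); arm.move_l(p,.1)
p[2]=.2; arm.move_l(p,.15)
th=-1.70; q=[0,-np.sin(th/2),np.cos(th/2),0]
arm.movep([.4835,-.080,.15],q)
o=sensors.get_obs(); print(o["eef_pos"],o["force"],o["time"],o["q"])
i,_=imaging.camera("scene"); cv2.imwrite("pics/scene4.png",cv2.resize(i[200:440,150:430],None,fx=2.5,fy=2.5)[:,:,::-1])
i,_=imaging.camera("top"); cv2.imwrite("pics/top4.png",cv2.resize(i[150:340,300:520],None,fx=3,fy=3)[:,:,::-1])
```

```text
[ 0.48404121 -0.08011469  0.15018334] [-0.02655296 -0.46520908 -0.54289534] 9.9167 [-2.16017192e-01 -2.63015040e-01  1.93165751e+00 -9.74754489e-06
  1.47260093e+00 -8.89015787e-02]
```

View pics/scene4.png

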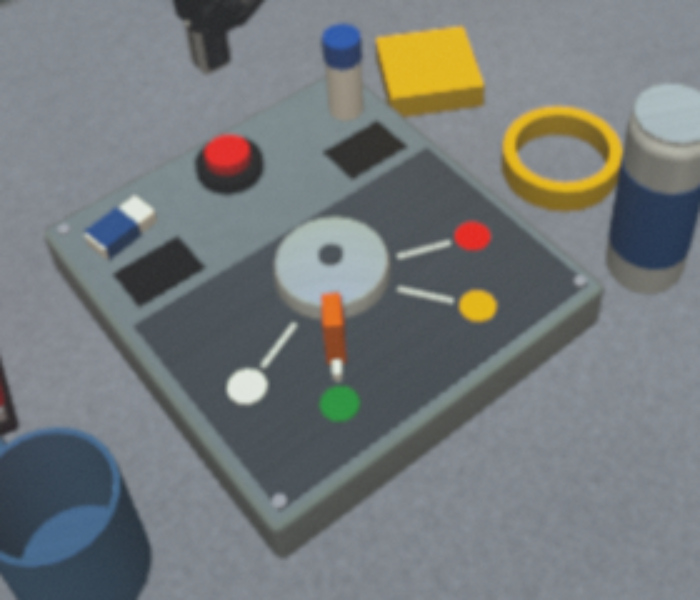

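View pics/top4.png

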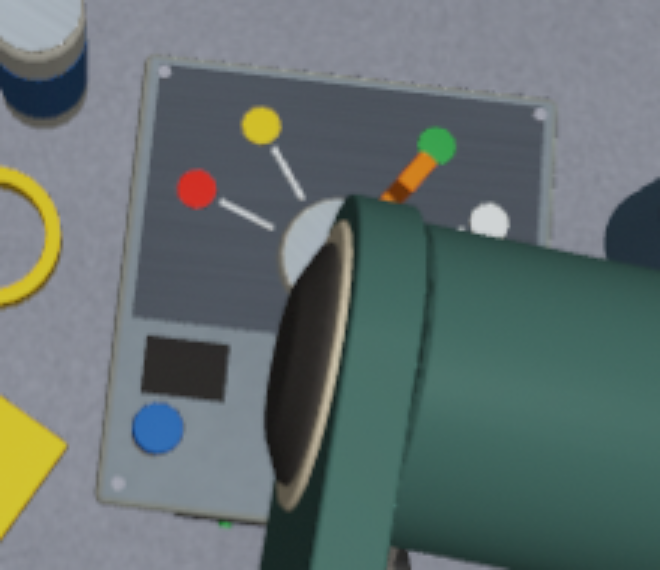

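Both views show the pointer on green: in the scene crop the nose is at (337,370) and the label at (339,403). In the top crop the tab runs straight to (437,145). Now I'll press start.

Run:
```python
from h import *
arm.move_l([.4835,-.080,.08],.1); arm.hold(.2)
f0=sensors.get_obs()["force"]
hit=arm.move_l([.4835,-.080,.060],.012,threshold=9)
o=sensors.get_obs(); print(hit,o["eef_pos"],o["force"]-f0,o["time"])
arm.hold(.15); o=sensors.get_obs(); print(o["eef_pos"],o["force"]-f0)
i,_=imaging.camera("scene"); cv2.imwrite("pics/scene5.png",cv2.resize(i[200:360,150:430],None,fx=2.5,fy=2.5)[:,:,::-1])
```

```text
True [ 0.48356335 -0.08002211  0.06600031] [-1.68654372  0.42264098  8.05878242] 12.2
[ 0.48356669 -0.08002761  0.06598998] [-2.26841396  0.64780358  7.82681655]
```

View pics/scene5.png

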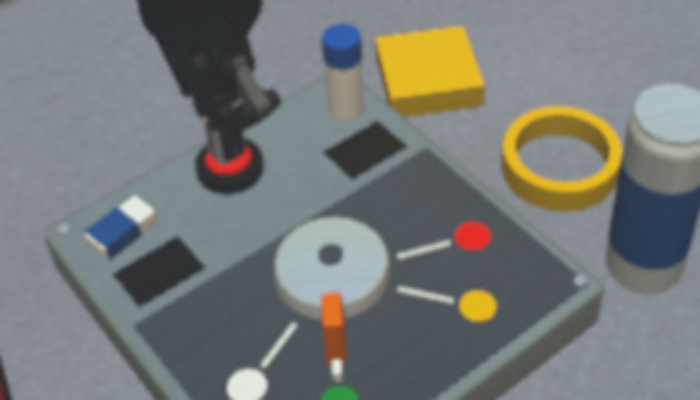

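The fingers are on the red button at crop (228,150). It is pressed down to z = 66.0 mm with about 8 N, which is the full 6 mm travel. Now I'll lift off and check.

Run:
```python
from h import *
arm.move_l([.4835,-.080,.16],.06); arm.hold(.3)
o=sensors.get_obs(); print(o["force"],o["time"])
i,d=imaging.camera("scene"); cv2.imwrite("pics/scene6.png",cv2.resize(i[180:480,100:450],None,fx=2,fy=2)[:,:,::-1])
j=np.load("scene0.npz")["d"]; print("start depth before/after",j[258:264,238:245].mean(),d[258:264,238:245].mean())
```

```text
[-0.67584082  0.18417647  0.15409535] 14.425
start depth before/after 0.76915133 0.769061
```

View pics/scene6.png

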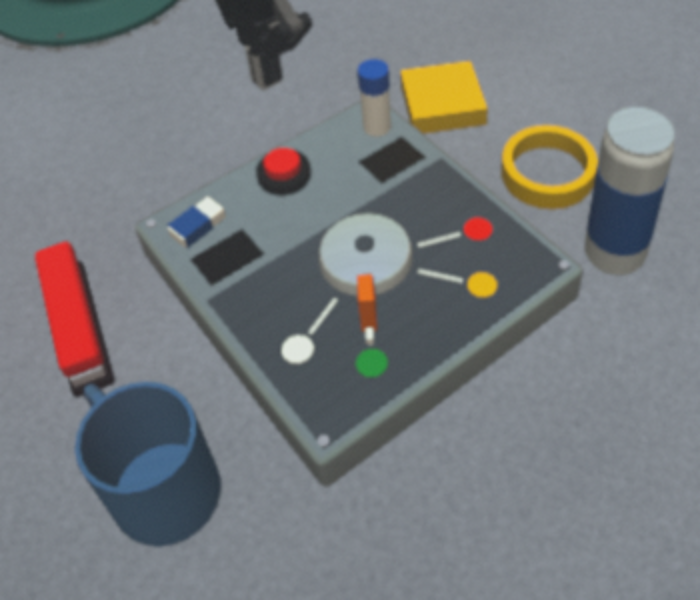

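The pointer is on green, with the nose at (369,335) and the label at (371,362). The button is up, the bystanders are where they were, and the robot is clear, so I'm handing in.

```bash
python3 -c "
from rig import sign_off; sign_off()"
```

```text
the job is handed in; nothing more can be done
```

I pushed the orange tab about 0.5 rad clockwise with the closed fingertips until the pointer was on green. I then pressed the red start button and let it come up, and handed the job in. The clock read about 14.5 s at the last check; `sign_off()` gave no verdict.

- **Pointer:** the scene and top views before the press, and the scene view after it, all showed the pointer aimed at the middle of the green label. I judged this by eye and did not calculate the final angle.
- **Start button:** I pressed until the fingertips were at z = 66.0 mm, with about 8 N, which matches the full 6 mm travel. Afterwards its depth reading was back to the starting value within 0.1 mm.
- **Selector force:** the readings while pushing stayed under about 3 N, and nothing suggested the selector had lifted.
- **Bystanders:** none looked moved in the last picture; I did not measure their positions.

The two cameras disagreed by about 0.02 rad (2 mm) on the green label's direction, well inside the 12 mm tolerance. No check failed.

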